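# Walk a heavy base plate onto its stop bolts and lock it with the cam clamp

### The job

Set up the heavy base plate for welding. It is too wide and heavy to pick up, so leave it flat on the table and walk it forward with alternate pushes on its two rear corners, in between the side fence and the open cam clamp, until it has pressed in the copper earth pin and bears squarely on both stop bolts. Then swing the cam lever round until the cam grips the plate tightly against the fence, leaving it home on both bolts. The stops and the clamp stand on magnets only, so work by feel and do not ram or force them, and leave the loose tube, tools and nut beside the work alone.

Things in the scene. Friction and masses are not known exactly. Their poses are not given: they have to be found in the camera images.
- base_plate: Loose dark steel plate 100 (its x) x 140 (its y) x 16 mm, four bolt holes, on top a welded flange disc 94 mm across, 26 mm high in all. Some 1.7 kg; sliding it takes 7 to 14 N. Origin: centre of the underside. +x: front, goes to the stop bolts; -x: rear edge, pushed at its two ends. Starts 9 to 11 cm short of the stop, up to 12 mm to a side, turned up to 0.18 rad.
- stop_bar: Angle iron 170 mm long (its y), 34 mm high, on two magnets that hold 30 N. +x: the way the plate goes home; +y: along it to the cam. Origin: on the table midway between its two steel stop bolts at y = +-45 mm, 10.5 mm up, heads facing -x, both at one unmeasured x, -4 to +4 mm: find by feel. A copper earth pin at y = 0 stands 2.5 mm proud of them; the plate presses it in, 1 to 5 N.
- side_fence: Side stop: dark flat bar 60 mm long (its x), 12 mm thick, 22 mm high, flared at the robot end, on a grey magnet block. Axes as the stop bar's. Origin: on the table, at the middle of the face that looks to +y to the plate; in the stop bar's frame at x = -37 mm, y = -74 to -70 mm. From this face to the fully open cam there are 149 to 153 mm.
- cam_clamp: Foot of the cam clamp on a grey magnet block, opposite the fence. Axes as the stop bar's. Origin: on the table, on the upright pivot of the cam; in the stop bar's frame at x = -48, y = +89.5 mm. The cam is a steel disc of 18 mm radius, 4 to 18 mm above the table, pivoted 7.5 mm off its centre.
- cam_lever (a joint): Lever angle q, rad: 0 open, grows anticlockwise from above, to 3.05. The lever points along q + 1.047 from cam_clamp's +x; the cam reaches 18 - 7.5 cos q mm from the pivot to the fence. Starts at 0.1 to 0.5, clear of the plate. Push at the grip: 1 N free, 2 to 6 N while the cam shifts the plate over; at the fence it climbs at once: 7 to 9 N is tight. It stays where it is left.
- lever_grip (a point): Centre of the black upright grip at the end of the cam lever: round post 14 mm across, 70 mm from the pivot, 30 to 73 mm above the table; this point is 56 mm up. Can be pushed from the side or pinched from above.
- tube_stub: Loose short upright round tube, 42 mm across, 48 mm high, to be left alone. Origin: centre of the underside.
- hammer: Loose chipping hammer with a coil-spring handle, 160 x 245 x 27 mm, to be left alone. Origin: middle, on the table.
- pliers: Loose welding pliers with dipped handles, 58 x 199 x 18 mm, to be left alone. Origin: middle, on the table.
- nut: Loose hexagon nut, 27 mm across the flats, 15 mm high, to be left alone. Origin: centre of the underside.

How it is judged:
On the way, in this order (a step that is already met when the one before it is completed fails the run):
1. the plate is pushed home on the stop bolts and earth pin, square to the stop bar (contact force between base_plate and stop_bar above 2.5 N and angle between the x axis of base_plate and the x axis of stop_bar, either way round below 0.035 rad), for 0.1 s.
2. the cam presses the plate tightly against the side fence (contact force between base_plate and side_fence above 5 N and contact force between base_plate and cam_clamp above 5 N), for 0.2 s.
At the end, for the whole second after the job is handed in: The plate lies flat and still, square to the stop bar within 0.02 rad and home on the stop (pressing on bolts and earth pin with more than 2.5 N in all, that is within about 1.5 mm of the bolts), and the closed cam grips it against the side fence with more than 5 N (all of step 2 and contact force between base_plate and stop_bar above 2.5 N and angle between the x axis of base_plate and the x axis of stop_bar, either way round below 0.02 rad and angle between base_plate's own z axis and vertical below 0.03 rad and linear speed of base_plate below 0.005 m/s); the robot touches nothing.
It fails at once if the plate is pressed on the stop with more than 30 N (contact force between base_plate and stop_bar above 30 N).
It fails at once if the fence or the clamp is loaded with more than 80 N by the plate (contact force between base_plate and side_fence above 80 N or contact force between base_plate and cam_clamp above 80 N).
It fails at once if the plate is tipped by more than 0.1 rad or lifted (angle between base_plate's own z axis and vertical above 0.1 rad or height (world z) of base_plate above 0.01 m).
It fails at once if a bystander is moved by more than 20 mm (distance of any of tube_stub, hammer, pliers, nut from where it was at the start of the episode above 0.02 m).
It also fails if it takes over 72 s, if anything falls off the work surface, if the arm or the gripper's body presses on something with over 40 N, if the wrist force passes 120 N, or if a joint passes its speed limit or range.

### The arm

A 6-joint arm with a two-finger parallel gripper is mounted at the origin on a cart in front of the work surface, level with it; the furniture and walls round the work are solid. World frame = base frame: x ahead of the robot, y to its left, z up, the work surface at z = 0. Lengths are in m, angles in rad, forces in N, time in s.
With the tool pointing down it reaches from about 0.375 to 0.975 m from the base axis. Payload 3.8 kg.
Tool frame: the origin (TCP) lies at the very end of the fingers, on their centre line; the grasp point (between the pads) lies 19 mm behind it; z points along the fingers, y is the line along which they close (so a half turn about z gives the same grasp; the last joint's range is limited). The gripper opens to 85 mm and grips with 20 to 120 N. Pads are 22 mm wide; open, the fingers measure 114 mm over their backs; the gripper's body (76 mm by 85 mm) begins 54 mm behind the grasp point. The pads swing forward as they close: fully open they stand 13 mm farther back than shut.
Start: joints at [1.16, 0.264, 1.604, -0, 1.274, -0.037], TCP at [0.246, 0.628, 0.231] pointing down, gripper open.
Joint ranges: [-2.63, 2.63], [-0.94, 2.18], [0.31, 2.57], [-1.31, 4.45], [0, 2.66], [-2.55, 2.55]. Speed limits (rad/s): [2.57, 2.57, 3.14, 3.14, 3.14, 3.14].

### API

Orientations are given as a rotation vector (axis times angle).
In Python, from workcell import monitor, viewer, job gives the robot as it stands. The module is installed in compiled form; this text tells all that it offers.
- The arm moves only by the tool step_arm, never from a script. Its argument "series" is one flat list of numbers, 4 for each row, row after row: the shift along the tool's x, y, z in m, then the turn about the tool's z in rad. A call has 1 to 8 rows; each row is the pose to reach, as a shift and turn from the pose commanded when the call began, along the tool's axes at that moment; what a row does not reach only later rows make up. A row lasts 1/8 s, in which the tool goes at most 62.5 mm and 10.7 degrees, less where a joint would pass 70% of its speed; a pose out of reach is approached as far as the arm can. A call with a gripper value outside its range is refused whole. "gripper" is the opening, from 0 (shut) to 1 (fully open), set as the call begins (left out, the last holds). The fingers move at their own pace and stop on an object; "newtons" is the grip in N (left out, the last holds). Time passes only in rows, so rows that repeat a pose let the fingers close. It gives the time, the measured TCP pose, the force, the opening and the grip force at its end, in the units of the state.
- monitor.read_state(): the state, without advancing time (a new reading comes with each control period).
- viewer.read_camera(name): name is "side" or "top"; returns a dict with "image" (400x640x3 uint8, red, green, blue), "intrinsics" (3x3 intrinsics, pixels), "T" (4x4, takes a point from camera to world coordinates). Camera axes: x right, y up, looking along -z (the intrinsics and any distortion apply to the point x, -y, -z); pixel columns grow to the right and rows downward; lengths in m; the calibration is good to about 2 mm. A picture is of the moment at which its call begins. There is no depth.
- job.finish_job(): hands the job in; it is judged then, once.
Trained networks look in a picture, given as the dict that the camera call returned (one of the last four; its "shot" number tells which), for a name from the list of things; names that differ only in an ending like _2 or _b are one class to them, and where a whole thing is asked for, a point or a joint stands for the part that bears it (a point fixed in the world has none). Each returns a list of dicts, best first, with "score" (0 to 1); they miss things now and then, are a little off and sometimes report something else, mostly with a low value. They report only what shows in the picture. A call takes as long as a camera call.
- viewer.boxes_of(picture, label): "extent" ([centre column, centre row, width, height] in pixels, round what is visible of it).
- viewer.spot_point(picture, label): "point" ([column, row] in pixels: a listed point, or the origin of a listed thing).
The state is a dict: "time": time; "q": joint angles; "joint_vel": joint speeds; "joint_torque": joint torques, N m; "tool_pos": TCP position; "tcp_rot": TCP orientation; "wrist_force": force on the tool from outside, world axes, zero at the start; "torque": the same for the moment, N m; "width": opening from 0.0 (shut) to 1.0 (fully open); "grip_force": force on a finger pad.
Only numpy, scipy, OpenCV 4.12 (cv2) and the standard library are available. Lean on these libraries where they do the work, as an engineer would, in place of code of your own. Each camera call takes 0.05 s, during which the arm holds its last target. There are 200 camera calls.

## Working session

There is one attempt and no reset: what is moved stays moved. The work goes in short steps, Python scripts to look and compute and a tool call to move; the robot and the scene stay as the last step left them, time stands still between calls to the robot, and variables do not carry over. Pictures are saved under pics/ and viewed, at most 10 in all, crops included, and the job is handed in when it is done.

Besides the shell and the picture viewer there is one more tool, called after "Call:" as name(argument=value, ...) on one line, values as JSON. step_arm: Moves the arm, as the interface text tells. Its arguments: {"type":"object","properties":{"series":{"type":"array"},"gripper":{"type":"number"},"newtons":{"type":"number"}},"required":["series"]}

```bash
mkdir -p pics; cat > h.py <<'E'
import numpy as np, cv2
from workcell import monitor, viewer, job
def shot(n,save=None):
    p=viewer.read_camera(n)
    if save: cv2.imwrite('pics/'+save,p['image'][:,:,::-1])
    return p
def ray(p,uv):
    K=p['intrinsics'];T=p['T']
    d=np.array([(uv[0]-K[0,2])/K[0,0],-(uv[1]-K[1,2])/K[1,1],-1.])
    return T[:3,3],T[:3,:3]@d
def atz(p,uv,z):
    o,d=ray(p,uv); return o+d*(z-o[2])/d[2]
def proj(p,X):
    T=p['T'];K=p['intrinsics'];c=T[:3,:3].T@(np.array(X)-T[:3,3])
    return np.array([K[0,0]*c[0]/-c[2]+K[0,2],K[1,1]*-c[1]/-c[2]+K[1,2]])
def tri(a,ua,b,ub):
    o1,d1=ray(a,ua);o2,d2=ray(b,ub)
    s=np.linalg.lstsq(np.c_[d1,-d2],o2-o1,rcond=None)[0]
    x,y=o1+d1*s[0],o2+d2*s[1]
    return (x+y)/2,np.linalg.norm(x-y)
E
python3 - <<'E'
from h import *
np.set_printoptions(precision=4,suppress=True)
t=shot('top','top0.png');s=shot('side','side0.png')
for p in(t,s): print(p['T'],p['intrinsics'].tolist(),[k for k in p])
for l in ['base_plate','stop_bar','side_fence','cam_clamp','lever_grip','tube_stub','hammer','pliers','nut']:
    a=viewer.spot_point(t,l);b=viewer.spot_point(s,l)
    f=lambda r:[(np.round(x['point'],1).tolist(),round(x['score'],2)) for x in r[:2]]
    print(l,f(a),f(b))
    if a: print('   z0',atz(t,a[0]['point'],0.056 if l=='lever_grip' else 0))
    if a and b: print('   tri',*tri(t,a[0]['point'],s,b[0]['point']))
print({k:np.round(v,3) for k,v in monitor.read_state().items()})
E
```

```text
[[ 0.0213  0.9955 -0.092   0.4693]
 [-0.9998  0.0216  0.0025  0.0132]
 [ 0.0045  0.092   0.9958  1.1856]
 [ 0.      0.      0.      1.    ]] [[428.55695121248675, 0.0, 320.73926707906026], [0.0, 428.55695121248675, 199.44675810706565], [0.0, 0.0, 1.0]] ['image', 'intrinsics', 'T', 'shot']
[[ 0.9976  0.0173 -0.0669  0.4868]
 [-0.0678  0.4313 -0.8996 -0.9198]
 [ 0.0133  0.902   0.4315  0.5335]
 [ 0.      0.      0.      1.    ]] [[415.5682976447438, 0.0, 329.2042060784506], [0.0, 415.5682976447438, 203.73182829179572], [0.0, 0.0, 1.0]] ['image', 'intrinsics', 'T', 'shot']
base_plate [([266.8, 218.0], 0.86), ([377.2, 180.0], 0.51)] []
   z0 [0.5241 0.1582 0.    ]
stop_bar [([255.0, 170.5], 0.92)] [([360.1, 200.6], 0.78)]
   z0 [0.6561 0.1955 0.    ]
   tri [0.6585 0.1941 0.0075] 0.0070595883489378815
side_fence [([279.5, 173.6], 0.58)] [([357.3, 214.2], 0.82)]
   z0 [0.6488 0.1268 0.    ]
   tri [ 0.6473  0.1273 -0.0031] 0.003911185962860721
cam_clamp [([227.8, 196.0], 0.78)] [([331.5, 196.1], 0.78)]
   z0 [0.5829 0.2685 0.    ]
   tri [ 0.5831  0.2708 -0.0109] 0.001659920728005704
leve
[... 439 characters left out ...]
.69)]
   z0 [ 0.4824 -0.3026  0.    ]
   tri [ 0.4858 -0.3013  0.0049] 0.006975703845127461
nut [([431.8, 170.2], 0.4)] [([394.3, 313.2], 0.51)]
   z0 [ 0.6678 -0.2989  0.    ]
   tri [ 0.6649 -0.2986 -0.0006] 0.005925461715715593
{'time': np.float64(1.0), 'q': array([ 1.16 ,  0.264,  1.604, -0.   ,  1.274, -0.037]), 'joint_vel': array([-0.001,  0.   , -0.   , -0.   , -0.001, -0.   ]), 'joint_torque': array([  0.001, -51.507, -36.774,  -0.   ,   0.001,  -0.   ]), 'tool_pos': array([0.246, 0.628, 0.231]), 'tcp_rot': array([0.584, 3.087, 0.   ]), 'wrist_force': array([ 0.412, -0.243,  0.183]), 'torque': array([-0.008, -0.021,  0.027]), 'grip_force': np.float64(0.0), 'width': np.float64(0.996)}
```

```bash
python3 - <<'E'
import cv2
a=cv2.imread('pics/top0.png')[120:280,170:330]
cv2.imwrite('pics/top0c.png',cv2.resize(a,(600,600),interpolation=cv2.INTER_CUBIC))
a=cv2.imread('pics/side0.png')[140:330,240:480]
cv2.imwrite('pics/side0c.png',cv2.resize(a,(750,594),interpolation=cv2.INTER_CUBIC))
E
```

```text
(no output)
```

View pics/top0c.png

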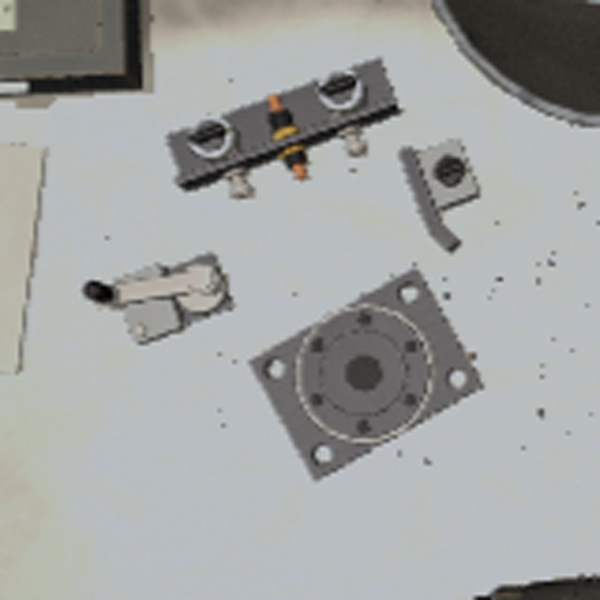

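View pics/side0c.png

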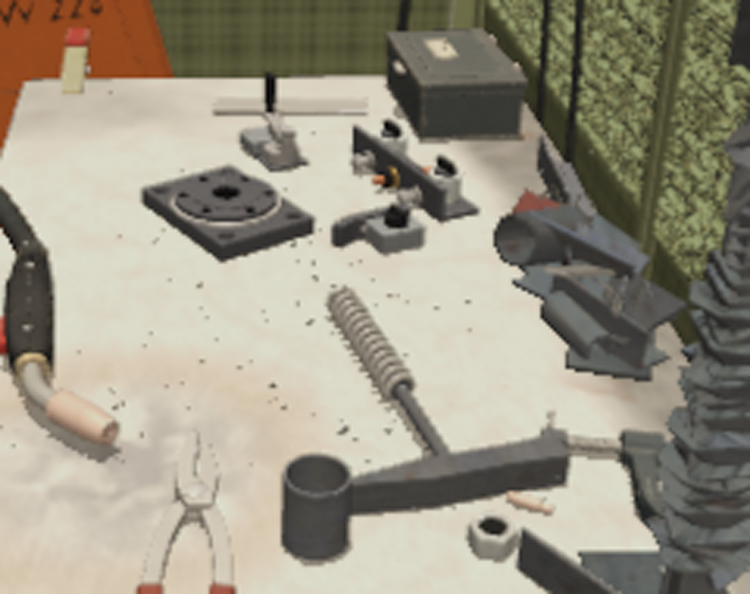

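View pics/top0.png

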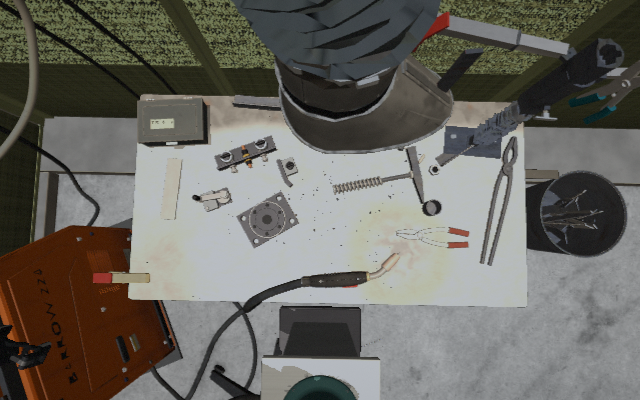

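The top crop shows the plate's corners at about (250,360), (417,270), (484,384) and (317,479). The bolt heads are near (240,188) and (357,145), the fence face runs (403,150)-(430,215), and the lever grip is at (98,290). The side view shows the same layout with the lever pointing away. All the bystanders lie well to the right.

```bash
python3 - <<'E'
from h import *
from scipy.optimize import least_squares
np.set_printoptions(precision=4,suppress=True)
t=shot('top');s=shot('side')
c=lambda u,v:(170+(u+.5)/3.75-.5,120+(v+.5)/3.75-.5)
P=np.array([atz(t,c(*k),.016)[:2] for k in [(250,360),(417,270),(484,384),(317,479)]])
print('plate',P,np.linalg.norm(P-np.roll(P,-1,0),axis=1))
loc=np.array([[.05,.07],[.05,-.07],[-.05,-.07],[-.05,.07]])
R=lambda a:np.array([[np.cos(a),-np.sin(a)],[np.sin(a),np.cos(a)]])
r=least_squares(lambda x:(x[:2]+loc@R(x[2]).T-P).ravel(),[.52,.16,.3]);print('plate pose',r.x,r.fun)
B=[atz(t,c(*k),.0105)[:2] for k in [(240,190),(357,146)]];print('bolts',B,np.subtract(*B))
F=[atz(t,c(*k),.022)[:2] for k in [(401,150),(428,215)]];print('fence',F)
S=[atz(t,c(*k),.034)[:2] for k in [(167,133),(382,60)]];print('bar top rear?',S)
for z in(.03,):
  print('pivot',atz(t,c(208,283),z)[:2])
print('grip top',atz(t,c(94,290),.073)[:2])
# boxes in both
for l in ['lever_grip','stop_bar','side_fence','cam_clamp','base_plate']:
  for p in(t,s):
    q=viewer.spot_point(p,l); print(l,[(np.round(a['point'],1),round(a['score'],2)) for a in q[:1]])
E
```

```text
plate [[0.528  0.2396]
 [0.5965 0.1201]
 [0.5142 0.069 ]
 [0.443  0.1878]] [0.1377 0.0969 0.1386 0.0995]
plate pose [0.5205 0.1541 0.5374] [-0.0005  0.0003  0.0027 -0.0005 -0.0009 -0.0005 -0.0014  0.0008]
bolts [array([0.6537, 0.253 ]), array([0.6885, 0.1678])] [-0.0348  0.0852]
fence [array([0.6841, 0.134 ]), array([0.6365, 0.1128])]
bar top rear? [array([0.6906, 0.3028]), array([0.748 , 0.1486])]
pivot [0.5823 0.2694]
grip top [0.5715 0.3388]
lever_grip [(array([194.5, 200.6]), 0.66)]
lever_grip [(array([325.2, 168.7]), 0.62)]
stop_bar [(array([252.7, 167.5]), 0.61)]
stop_bar [(array([357.6, 196.1]), 0.83)]
side_fence [(array([279.3, 171.1]), 0.86)]
side_fence [(array([357.7, 213.4]), 0.68)]
cam_clamp [(array([227.8, 193.7]), 0.82)]
cam_clamp [(array([331.1, 193.7]), 0.74)]
base_plate [(array([267.9, 218.4]), 0.58)]
base_plate [(array([311.5, 207.4]), 0.92)]
```

```bash
cat >> h.py <<'E'
from scipy.ndimage import map_coordinates
from scipy.optimize import least_squares
def edge(p,a,b,w=3,n=60):
    "strongest-gradient line near pixel segment a-b -> two refined pixel points, rms"
    g=p['image'].astype(float).mean(2);a,b=np.array(a,float),np.array(b,float)
    d=(b-a)/np.linalg.norm(b-a);nn=np.array([-d[1],d[0]]);s=np.arange(-w,w+.01,.1);pts=[]
    for f in np.linspace(.06,.94,n):
        q=(a+f*(b-a))+s[:,None]*nn
        v=map_coordinates(g,[q[:,1],q[:,0]],order=1);v=np.convolve(v,np.ones(9)/9,'same')
        k=np.abs(np.gradient(v))[8:-8];pts.append(q[8+np.average(np.arange(len(k)),weights=k**4).round().astype(int)])
    pts=np.array(pts,np.float32);vx,vy,x,y=cv2.fitLine(pts,cv2.DIST_WELSCH,0,.01,.01).ravel()
    l=np.array([vx,vy]);o=np.array([x,y]);r=np.abs((pts-o)@np.array([-vy,vx]))
    return o+l*((a-o)@l),o+l*((b-o)@l),np.median(r)
def platefit(p,x0):
    "fit plate pose (x,y,yaw) from silhouette edges"
    loc=np.array([[.05,.07],[.05,-.07],[-.05,-.07],[-.05,.07]]);obs=[]
    for it in range(3):
        x=np.array(x0);c,s=np.cos(x[2]),np.sin(x[2]);W=loc@np.array([[c,s],[-s,c]])+x[:2];obs=[]
        for i in range(4):
            A,B=W[i],W[(i+1)%4];m=(A+B)/2;out=m-x[:2]
            z=0. if out@(p['T'][:2,3]-m)>0 else .016
            a,b,r=edge(p,proj(p,[*A,z]),proj(p,[*B,z]),w=6 if it==0 else 3)
            L=np.array([[[.05,.07],[.05,-.07],[-.05,-.07],[-.05,.07]][j%4] for j in(i,i+1)])
            n=(L.mean(0))/np.linalg.norm(L.mean(0));h=np.linalg.norm(L.mean(0))
            for q in(a,b): obs.append((atz(p,q,z)[:2],n,h,r))
        def f(x):
            c,s=np.cos(x[2]),np.sin(x[2]);return [((q-x[:2])@np.array([[c,-s],[s,c]]))@n-h for q,n,h,r in obs]
        R=least_squares(f,x0,loss='soft_l1',f_scale=.001);x0=R.x
    return x0,np.array(f(x0))
E
python3 - <<'E'
from h import *
np.set_printoptions(precision=4,suppress=True)
t=shot('top')
c=lambda u,v:(170+(u+.5)/3.75-.5,120+(v+.5)/3.75-.5)
x,f=platefit(t,[.5205,.1541,.537]);print('plate',x,f*1e3)
def L(n,a,b,z,w=3):
    p,q,r=edge(t,c(*a),c(*b),w);p,q=atz(t,p,z)[:2],atz(t,q,z)[:2];d=q-p
    print(n,p,q,'ang',np.arctan2(d[1],d[0]),r)
L('front bottom',(400,108),(183,188),0)
L('rear',(382,60),(167,133),.0)
L('end L',(167,133),(183,188),.02); L('end R',(382,60),(400,108),.02)
L('fence',(428,215),(401,150),.022)
L('clamp block R',(234,310),(215,255),.01)
im=t['image'][125:205,180:300,::-1];cv2.imwrite('pics/z.png',cv2.resize(im,(800,533),interpolation=cv2.INTER_CUBIC))
E
```

```text
plate [0.5204 0.1549 0.5399] [ 0.0431 -0.0931  0.0337  0.4759  0.0508 -0.1008  0.2349  0.2415]
front bottom [0.718  0.1372] [0.6538 0.2968] ang 1.953329463320311 0.4247923
rear [0.7584 0.1534] [0.6958 0.3108] ang 1.949256011463645 0.24205327
end L [0.6929 0.3075] [0.6525 0.2936] ang -2.8116157977381486 0.21658134
end R [0.7512 0.1508] [0.7155 0.1363] ang -2.756681262431028 0.19848323
fence [0.6348 0.1169] [0.683  0.1367] ang 0.3883397699225777 0.10672349
clamp block R [0.5653 0.2526] [0.6051 0.2694] ang 0.39799934986750324 0.19222873
```

View pics/z.png

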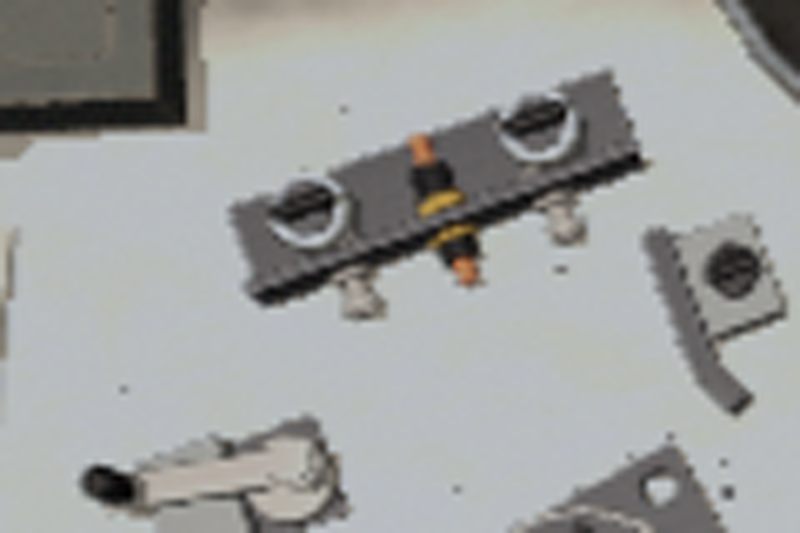

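The zoomed crop shows the bolt heads at (362,300) and (568,230), with the copper pin at (468,272) between them. The fence face runs (650,235)-(705,380). The edge fits agree on a stop yaw of about 0.384, and the plate is turned a further 0.156. The stop origin is about (0.660, 0.205). Next I swing behind the rear left corner with the fingers shut and the tool x axis pointing along −stop x.

Call:
step_arm(series=[-0.042,-0.046,0.01,-0.15,-0.083,-0.092,0.03,-0.3,-0.125,-0.137,0.05,-0.45,-0.167,-0.183,0.07,-0.6,-0.208,-0.229,0.09,-0.758,-0.25,-0.275,0.11,-0.758,-0.291,-0.32,0.12,-0.758,-0.333,-0.366,0.131,-0.758], gripper=0, newtons=40)

```text
time: 2.65
tool_pos: [0.4188, 0.1763, 0.1026]
tcp_rot: [-0.6, 3.082, 0.0]
wrist_force: [1.1, 1.0, 0.5]
width: -0.004
grip_force: 0.0
```

```bash
cat >> h.py <<'E'
A0=.384;O=np.array([.6603,.2048])
E_=np.array([np.cos(A0),np.sin(A0)]);N_=np.array([-np.sin(A0),np.cos(A0)])
def loc(w): d=np.array(w)[:2]-O;return np.array([d@E_,d@N_])
def st():
    s=monitor.read_state();R=cv2.Rodrigues(np.array(s['tcp_rot']))[0]
    print('t %.2f'%s['time'],'tool local',loc(s['tool_pos']).round(4),'z %.4f'%s['tool_pos'][2],'tool-x yaw rel -e %.4f'%((np.arctan2(R[1,0],R[0,0])-A0)%(2*np.pi)-np.pi),
     'F local',np.round([s['wrist_force'][:2]@E_,s['wrist_force'][:2]@N_,s['wrist_force'][2]],1))
def plate(x0=None,save=None):
    import json
    x0=x0 or json.load(open('pl.json'));p=shot('top',save);x,f=platefit(p,x0)
    json.dump(list(x),open('pl.json','w'))
    print('plate local',loc(x).round(4),'yaw %.4f'%(x[2]-A0),'res mm',(f*1e3).round(1));return p
E
python3 -c "
from h import *
st();plate([.5204,.1549,.5399])"
```

```text
t 2.65 tool local [-0.2345  0.0641] z 0.1026 tool-x yaw rel -e 0.0006 F local [1.3 0.5 0.5]
plate local [-0.1482  0.0062] yaw 0.1500 res mm [-0.7  0.1 -0.2  0.9 -0.1 -0.4  2.7 -0.6]
```

Call:
step_arm(series=[0,-0.01,0.06,0,0,-0.01,0.093,0,-0.01,-0.01,0.093,0,-0.016,-0.01,0.093,0,-0.022,-0.01,0.093,0,-0.028,-0.01,0.093,0,-0.034,-0.01,0.093,0,-0.034,-0.01,0.093,0])

```text
time: 3.7
tool_pos: [0.4518, 0.1824, 0.0103]
tcp_rot: [0.6, -3.08, -0.001]
wrist_force: [-7.6, 2.2, 0.8]
width: 0.002
grip_force: 2.8
```

```bash
python3 -c "
from h import *
st();plate([.5204,.1549,.5399])"
```

```text
t 3.70 tool local [-0.2017  0.0574] z 0.0103 tool-x yaw rel -e 0.0008 F local [-6.2  4.9  0.8]
plate local [-0.1394  0.0021] yaw 0.0368 res mm [ 0.   0.1  0.2  0.1 -0.6  0.8  4.4 -0.9]
```

Call:
step_arm(series=[-0.005,0,0,0,-0.009,0,0,0,0.012,-0.01,0,0,0.012,-0.055,0,0,0.012,-0.107,0,0,0,-0.107,0,0,-0.009,-0.107,0,0,-0.009,-0.107,0,0])

```text
time: 4.75
tool_pos: [0.5013, 0.0856, 0.0103]
tcp_rot: [0.602, -3.08, 0.003]
wrist_force: [-5.0, -6.3, 2.6]
width: 0.002
grip_force: 3.4
```

```bash
python3 -c "
from h import *
st();plate()"
```

```text
t 4.75 tool local [-0.1921 -0.051 ] z 0.0103 tool-x yaw rel -e 0.0021 F local [-6.9 -3.9  2.6]
plate local [-0.1334 -0.0008] yaw 0.0649 res mm [ 3.4 -0.9 -0.9  3.6 -0.9  3.6  4.8 -1. ]
```

```bash
python3 -c "
from h import *
t=shot('top');s=shot('side')
a=cv2.resize(t['image'][130:280,190:330,::-1],(400,428));b=cv2.resize(s['image'][130:270,260:400,::-1],(400,428))
cv2.imwrite('pics/a.png',np.hstack([a,b]))"
```

```text
(no output)
```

View pics/a.png

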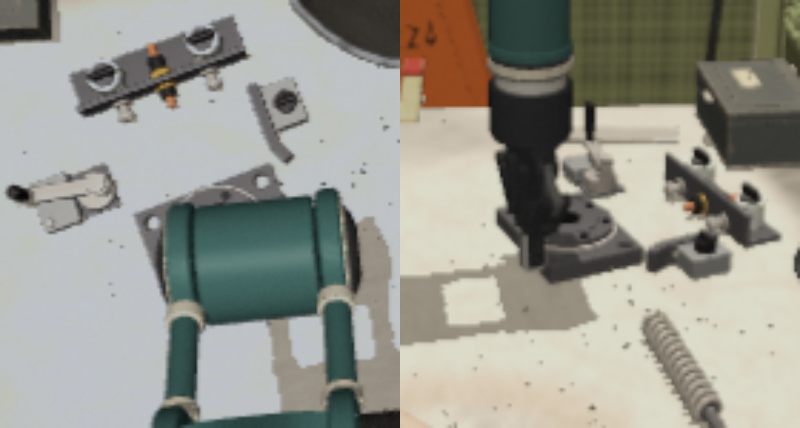

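Left: the arm hides the plate's rear, but its front edge is clear from (135,215) to (275,165). Right: the fingers stand behind the rear right corner. I'll refit using only the front edge and the front ends of the two sides.

```bash
cat >> h.py <<'E'
def platefit(p,x0):
    "pose from front edge and the foremost parts of the two sides"
    C=np.array([[.05,.07],[.05,-.07],[-.05,-.07],[-.05,.07]])
    for it in range(4):
        x=np.array(x0);c,s=np.cos(x[2]),np.sin(x[2]);Rm=np.array([[c,-s],[s,c]]);obs=[]
        for a,b,n,h in(([.05,.062],[.05,-.062],[1,0],.05),([.046,-.07],[.026,-.07],[0,-1],.07),([.046,.07],[.03,.07],[0,1],.07)):
            A,B=Rm@a+x[:2],Rm@b+x[:2]
            z=0. if (Rm@n)@(p['T'][:2,3]-A)>0 else .016
            u,v,r=edge(p,proj(p,[*A,z]),proj(p,[*B,z]),w=4 if it<2 else 3)
            for q in((u,v) if n[0] else ((u+v)/2,)): obs.append((atz(p,q,z)[:2],np.array(n),h))
        f=lambda x:[((q-x[:2])@np.array([[np.cos(x[2]),-np.sin(x[2])],[np.sin(x[2]),np.cos(x[2])]]))@n-h for q,n,h in obs]
        x0=least_squares(f,x0).x
    return x0,np.array(f(x0))
E
python3 -c "
from h import *
w=O+E_*-.132+N_*0.000
p=shot('top')
for y in(-.05,0,.05,.1):
  x,f=platefit(p,[*w,A0+y]);print(loc(x),x[2]-A0,f*1e3)
plate([*w,A0])"
```

```text
[-0.13130245  0.00102644] 0.0075664615730218765 [ 0.00250051 -0.00250051  0.13791478  0.13791478]
[-0.13129879  0.00101484] 0.00756091937720238 [ 0.0021818  -0.0021818   0.12760828  0.12760828]
[-0.13143504  0.00093086] 0.010273355267653717 [ 0.00243682 -0.0024368   0.11625265  0.11625266]
[-0.1313036   0.00112718] 0.005534320862853492 [ 0.00141007 -0.00141008  0.13748588  0.13748589]
plate local [-0.1313  0.0011] yaw 0.0061 res mm [ 0.  -0.   0.2  0.2]
```

Call:
step_arm(series=[-0.007,0.002,0,0,0.01,0.03,0,0,0.012,0.085,0,0,0.001,0.101,0,0,-0.007,0.102,0,0,-0.014,0.104,0,0,0.002,0.09,0,0,0.002,0.035,0,0])

```text
time: 6.0
tool_pos: [0.487, 0.1182, 0.01]
tcp_rot: [-0.607, 3.081, 0.0]
wrist_force: [1.3, -0.9, -0.3]
width: 0.001
grip_force: 0.0
```

```bash
python3 -c "
from h import *
st();plate()"
```

```text
t 6.00 tool local [-0.1931 -0.0154] z 0.0100 tool-x yaw rel -e 0.0053 F local [ 0.8 -1.3 -0.3]
plate local [-0.1224  0.0023] yaw -0.0329 res mm [-0.   0.  -0.2 -0.2]
```

Call:
step_arm(series=[0,-0.035,0,0,-0.009,-0.036,0,0,-0.016,-0.035,0,0,-0.0225,-0.034,0,0,-0.005,-0.005,0,0,-0.004,0.055,0,0,-0.015,0.066,0,0,-0.022,0.067,0,0])

```text
time: 7.05
tool_pos: [0.4784, 0.1884, 0.0091]
tcp_rot: [0.602, -3.074, 0.0]
wrist_force: [-17.8, -1.1, 11.6]
width: -0.0
grip_force: 8.0
```

```bash
python3 -c "
from h import *
st();plate()"
```

```text
t 7.05 tool local [-0.1748  0.0529] z 0.0091 tool-x yaw rel -e 0.0025 F local [-16.9   5.7  11.6]
plate local [-0.1141  0.0076] yaw -0.0159 res mm [ 0.  -0.   0.1  0.1]
```

Call:
step_arm(series=[-0.002,-0.003,0,0,-0.004,-0.006,0,0,-0.004,-0.006,0,0])

```text
time: 7.48
tool_pos: [0.4845, 0.183, 0.0078]
tcp_rot: [0.597, -3.075, -0.0]
wrist_force: [-8.2, 2.6, 0.1]
width: 0.002
grip_force: 3.8
```

```bash
python3 -c "
from h import *
st();p=plate()
cv2.imwrite('pics/b.png',cv2.resize(p['image'][140:230,190:310,::-1],(800,600),interpolation=cv2.INTER_CUBIC))"
```

```text
t 7.47 tool local [-0.1712  0.0456] z 0.0078 tool-x yaw rel -e -0.0005 F local [-6.6  5.4  0.1]
plate local [-0.1099  0.0042] yaw 0.0041 res mm [ 0.  -0.   0.1  0.1]
```

View pics/b.png

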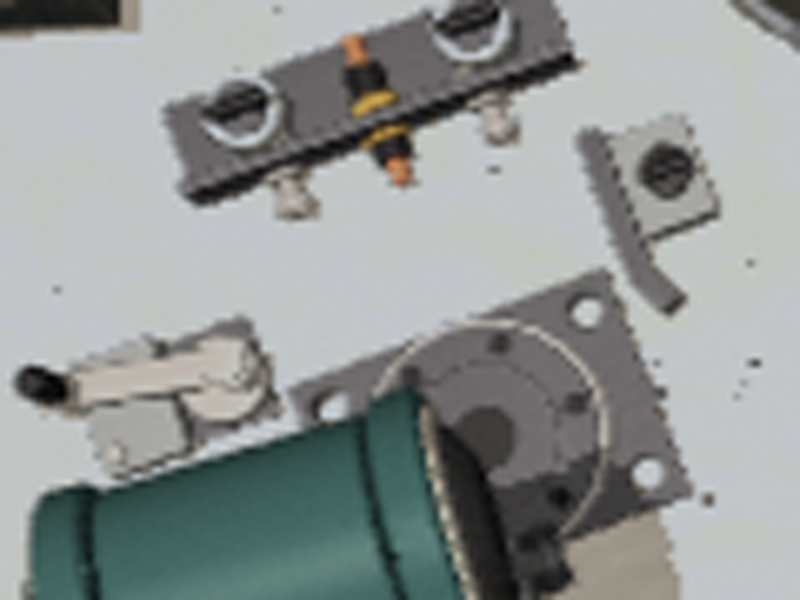

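Call:
step_arm(series=[-0.005,0,-0.002,0,0.008,-0.03,-0.002,0,0.008,-0.09,-0.002,0,-0.004,-0.096,-0.002,0,-0.009,-0.096,-0.002,0,0.004,-0.06,-0.002,0,0.003,0,-0.002,0,-0.005,0.004,-0.002,0])

```text
time: 8.52
tool_pos: [0.4899, 0.1913, 0.0115]
tcp_rot: [0.604, -3.081, -0.0]
wrist_force: [-9.8, -0.9, 4.5]
width: -0.002
grip_force: 5.1
```

Call:
step_arm(series=[-0.004,0,0,0,-0.008,0,0,0,-0.008,0,0,0])

```text
time: 8.9
tool_pos: [0.4948, 0.1913, 0.0101]
tcp_rot: [0.596, -3.074, -0.0]
wrist_force: [-11.5, 1.0, 5.5]
width: 0.001
grip_force: 5.2
```

```bash
python3 -c "
from h import *
st();p=plate()"
```

```text
t 8.90 tool local [-0.1586  0.0495] z 0.0101 tool-x yaw rel -e -0.0006 F local [-10.3   5.3   5.5]
plate local [-0.1016 -0.0004] yaw -0.1255 res mm [-0.   0.  -0.4 -0.4]
```

Call:
step_arm(series=[0.012,-0.02,0,0,0.014,-0.075,0,0,0.014,-0.1,0,0])

```text
time: 9.32
tool_pos: [0.5259, 0.0917, 0.0122]
tcp_rot: [-0.597, 3.082, -0.002]
wrist_force: [0.5, 0.2, -0.2]
width: 0.002
grip_force: 0.0
```

```bash
python3 -c "
from h import *
st();
for y in(-.08,-.03,.02): w=O+E_*-.1+N_*.002;p=plate([*w,A0+y])
"
```

```text
t 9.32 tool local [-0.167  -0.0545] z 0.0122 tool-x yaw rel -e -0.0013 F local [ 0.5 -0.  -0.2]
plate local [-0.0976  0.0021] yaw 0.0013 res mm [-0.   0.  -0.2 -0.2]
plate local [-0.0976  0.0055] yaw 0.0033 res mm [ 0.1 -0.1  2.6  2.6]
plate local [-0.0975  0.0063] yaw 0.0009 res mm [ 0.  -0.   2.2  2.2]
```

Call:
step_arm(series=[-0.008,0.003,0,0,-0.0135,0.003,0,0,0.001,0.03,0,0,0.001,0.09,0,0,-0.009,0.105,0,0,-0.015,0.105,0,0,-0.02,0.105,0,0,-0.005,0.08,0,0])

```text
time: 10.48
tool_pos: [0.4987, 0.1718, 0.0115]
tcp_rot: [-0.605, 3.082, 0.0]
wrist_force: [0.9, -0.1, 0.2]
width: 0.002
grip_force: 0.0
```

Call:
step_arm(series=[0,-0.055,0,0,0,-0.08,0,0])

```text
time: 10.72
tool_pos: [0.5299, 0.0945, 0.012]
tcp_rot: [-0.599, 3.082, -0.001]
wrist_force: [-0.5, 0.1, -0.3]
width: -0.002
grip_force: 0.0
```

```bash
python3 -c "
from h import *
st();
for y in(-.04,0): w=O+E_*-.09+N_*.002;p=plate([*w,A0+y])
"
```

```text
t 10.72 tool local [-0.1622 -0.0535] z 0.0120 tool-x yaw rel -e 0.0002 F local [-0.4  0.3 -0.3]
plate local [-0.0939  0.0076] yaw -0.0332 res mm [ 0.  -0.   0.7  0.7]
plate local [-0.0938  0.008 ] yaw -0.0329 res mm [ 0.  -0.   0.6  0.6]
```

```bash
python3 -c "
from h import *
p=shot('top');x=platefit(p,[*(O+E_*-.094+N_*.005),A0-.03])[0]
im=cv2.resize(p['image'][140:230,190:310,::-1],(800,600),interpolation=cv2.INTER_CUBIC)
c,s=np.cos(x[2]),np.sin(x[2])
for z,col in((0,(0,0,255)),(.016,(0,255,0))):
  q=[tuple(int(round(k)) for k in ((proj(p,[*(x[:2]+np.array([[c,-s],[s,c]])@l),z])-[190,140])*800/120+3)) for l in([.05,.07],[.05,-.07],[-.05,-.07])]
  cv2.line(im,q[0],q[1],col,1);cv2.line(im,q[1],q[2],col,1)
cv2.imwrite('pics/c.png',im)"
```

```text
(no output)
```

View pics/c.png

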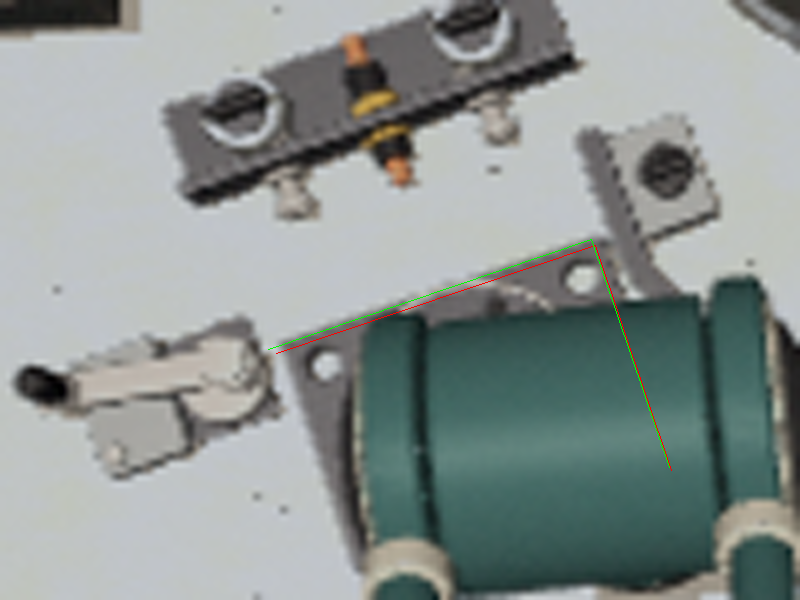

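The front corners really lie at about (285,345) and (608,240), so the overlay fit sits roughly 5 mm too far to the left. The plate is close beside the fence face, and the cam is clear of it.

```bash
python3 -c "
from h import *
p=shot('top')
for u in((286,346),(607,241)): print(loc(atz(p,(190+(u[0]-3)/6.667,140+(u[1]-3)/6.667),.016)))
for y0 in(-.003,-.001,.001,.003):
  x,f=platefit(p,[*(O+E_*-.094+N_*y0),A0-.03]);print(y0,loc(x),x[2]-A0,f*1e3)
"
```

```text
[-0.04334318  0.06927515]
[-0.04919405 -0.06930225]
-0.003 [-0.09394384  0.00141564] -0.03634959671908561 [-0.01495015  0.01495264 -0.47954035 -0.47953667]
-0.001 [-0.09392859  0.00194153] -0.027532165392451236 [ 0.00583295 -0.00583305  0.25020267  0.25020249]
0.001 [-0.09387567  0.00298968] -0.028872478378002775 [ 0.02104931 -0.02104931  0.94762733  0.94762733]
0.003 [-0.09385037  0.00771666] -0.03291521911934958 [ 0.00916372 -0.00916369  0.7640994   0.7640993 ]
```

Call:
step_arm(series=[-0.008,0.003,0,0,-0.013,0.004,0,0,-0.016,0.005,0,0,-0.002,0.03,0,0,-0.002,0.085,0,0,-0.01,0.105,0,0,-0.015,0.105,0,0,-0.02,0.105,0,0])

```text
time: 11.92
tool_pos: [0.5006, 0.2014, 0.0101]
tcp_rot: [0.601, -3.07, 0.0]
wrist_force: [-16.1, -0.6, 9.6]
width: -0.001
grip_force: 7.0
```

Call:
step_arm(series=[-0.001,0,0,0,0.014,-0.02,0,0,0.014,-0.075,0,0,0.014,-0.105,0,0])

```text
time: 12.42
tool_pos: [0.5346, 0.0976, 0.0118]
tcp_rot: [-0.601, 3.082, -0.001]
wrist_force: [0.3, 0.2, -0.2]
width: 0.0
grip_force: 0.0
```

```bash
cat >> h.py <<'E'
def plate2(xs,ys=(-.003,-.001,.001,.003)):
    p=shot('top');b=min((platefit(p,[*(O+E_*x+N_*y),A0+a]) for x in xs for y in ys for a in(-.02,.02)),key=lambda r:abs(r[1]).max())
    print('plate local',loc(b[0]).round(4),'yaw %.4f'%(b[0][2]-A0),(b[1]*1e3).round(2));return p
E
python3 -c "
from h import *
st();plate2([-.087])
"
```

```text
t 12.43 tool local [-0.1567 -0.0523] z 0.0118 tool-x yaw rel -e 0.0012 F local [ 0.3  0.1 -0.2]
plate local [-0.0882  0.0026] yaw -0.0235 [ 0.01 -0.01  0.36  0.36]
```

Call:
step_arm(series=[-0.009,0.002,0,0,-0.015,0.002,0,0,-0.0205,0.003,0,0,-0.005,0.03,0,0,-0.005,0.085,0,0,-0.015,0.104,0,0,-0.021,0.104,0,0,-0.027,0.104,0,0])

```text
time: 13.48
tool_pos: [0.5134, 0.2057, 0.01]
tcp_rot: [0.6, -3.07, -0.001]
wrist_force: [-15.8, 1.3, 9.3]
width: -0.0
grip_force: 7.2
```

Call:
step_arm(series=[0.013,-0.02,0,0,0.013,-0.08,0,0,0.007,-0.104,0,0,0.001,-0.104,0,0,-0.005,-0.104,0,0,-0.005,-0.104,0,0,0.012,-0.1,0,0])

```text
time: 14.35
tool_pos: [0.5476, 0.1081, 0.0117]
tcp_rot: [-0.6, 3.082, -0.001]
wrist_force: [0.5, 0.6, 0.4]
width: -0.004
grip_force: 0.0
```

```bash
python3 -c "
from h import *
st();plate2([-.076,-.07])
"
```

```text
t 14.35 tool local [-0.1407 -0.0474] z 0.0117 tool-x yaw rel -e 0.0006 F local [0.7 0.3 0.4]
plate local [-0.0684 -0.0018] yaw 0.0332 [ 0.   -0.    0.09  0.09]
```

Call:
step_arm(series=[0.004,0.06,0,0,-0.005,0.1,0,0,-0.01,0.1,0,0,-0.015,0.1,0,0,-0.0195,0.1,0,0,-0.0195,0.1,0,0])

```text
time: 15.15
tool_pos: [0.5221, 0.2078, 0.01]
tcp_rot: [0.599, -3.074, -0.0]
wrist_force: [-9.8, 1.2, 4.0]
width: 0.003
grip_force: 4.5
```

Call:
step_arm(series=[0.012,-0.02,0,0,0.012,-0.08,0,0,0.012,-0.1,0,0])

```text
time: 15.52
tool_pos: [0.5549, 0.108, 0.0121]
tcp_rot: [-0.597, 3.082, -0.001]
wrist_force: [1.3, 0.5, -1.0]
width: 0.0
grip_force: 0.0
```

```bash
python3 -c "
from h import *
st();plate2([-.063,-.06])
"
```

```text
t 15.53 tool local [-0.134  -0.0503] z 0.0121 tool-x yaw rel -e -0.0016 F local [ 1.3 -0.  -1. ]
plate local [-0.0657  0.0036] yaw -0.0027 [-0.    0.   -0.02 -0.02]
```

Call:
step_arm(series=[-0.008,0,0,0,-0.0145,0,0,0,0,0.02,0,0,0,0.08,0,0,-0.008,0.1,0,0,-0.012,0.1,0,0,-0.016,0.1,0,0,-0.019,0.1,0,0])

```text
time: 16.58
tool_pos: [0.527, 0.2105, 0.01]
tcp_rot: [0.599, -3.071, -0.0]
wrist_force: [-15.4, 1.6, 9.0]
width: -0.0
grip_force: 6.7
```

Call:
step_arm(series=[0,0,0,0,0.013,-0.02,0,0,0.013,-0.08,0,0,0.013,-0.1,0,0])

```text
time: 17.08
tool_pos: [0.5604, 0.1103, 0.0121]
tcp_rot: [-0.597, 3.082, -0.001]
wrist_force: [-0.2, -0.5, 0.4]
width: 0.004
grip_force: 0.0
```

```bash
python3 -c "
from h import *
st();plate2([-.06,-.057])
"
```

```text
t 17.07 tool local [-0.1281 -0.0502] z 0.0121 tool-x yaw rel -e -0.0013 F local [-0.4 -0.4  0.4]
plate local [-0.0557  0.0077] yaw -0.1770 [-0.    0.   -0.07 -0.07]
```

```bash
python3 -c "
from h import *
p=shot('top')
for x in(-.062,-.06,-.058):
  for a in (-.03,0):
    r=platefit(p,[*(O+E_*x),A0+a]);print(loc(r[0]).round(4),round(r[0][2]-A0,4),(r[1]*1e3).round(2))
cv2.imwrite('pics/d.png',cv2.resize(p['image'][140:215,205:305,::-1],(800,600),interpolation=cv2.INTER_CUBIC))"
```

```text
[-0.0592  0.0042] -0.0444 [ 0.   -0.    0.18  0.18]
[-0.0588  0.0042] -0.0573 [-0.    0.   -0.22 -0.22]
[-0.0592  0.0045] -0.0448 [ 0.01 -0.01  0.42  0.42]
[-0.0592  0.0046] -0.044 [ 0.01 -0.01  0.52  0.52]
[-0.0587  0.0044] -0.0431 [ 0.01 -0.01  0.38  0.38]
[-0.0589  0.0057] -0.0529 [ 0.01 -0.01  1.09  1.09]
```

View pics/d.png

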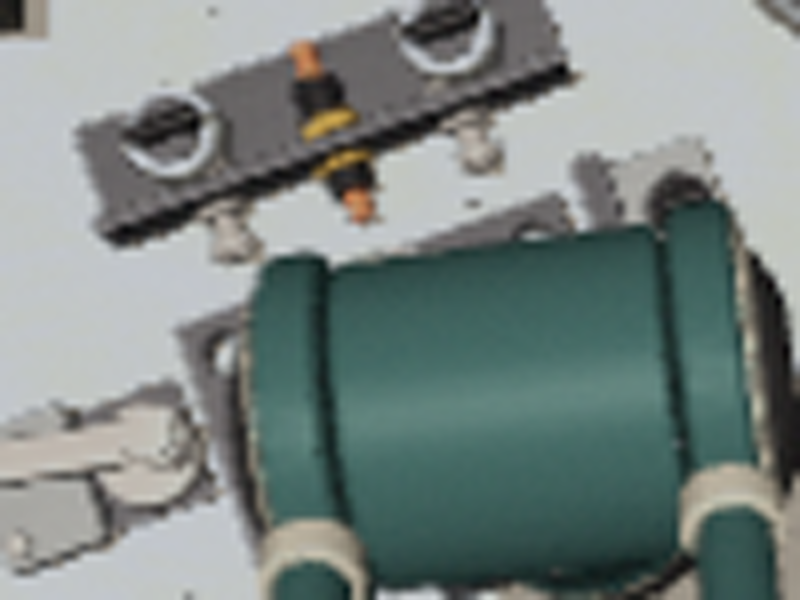

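The front left corner is at (178,328), the front right corner at (570,195), the bolt head fronts at (240,260) and (488,168), and the pin tip at (362,220). The plate is still short of the stop, and a gap also shows on the fence side.

```bash
python3 -c "
from h import *
p=shot('top')
for u,z in(((180,329),.016),((569,196),.016),((240,262),.006),((488,171),.006),((362,222),.0105)): print(loc(atz(p,(205+(u[0]-3.5)/8,140+(u[1]-3.5)/8),z)).round(4))
"
```

```text
[-0.0101  0.0731]
[-0.014  -0.0679]
[0.0067 0.0473]
[ 0.0063 -0.0442]
[0.0039 0.0025]
```

Call:
step_arm(series=[-0.006,0,0,0,-0.011,0,0,0,-0.0155,0,0,0,-0.001,0.02,0,0,0,0.08,0,0,-0.009,0.1,0,0,-0.014,0.1,0,0,-0.019,0.1,0,0])

```text
time: 18.23
tool_pos: [0.5322, 0.2132, 0.0101]
tcp_rot: [0.6, -3.07, -0.0]
wrist_force: [-16.8, 1.4, 10.2]
width: -0.0
grip_force: 7.4
```

Call:
step_arm(series=[0,0,0,0,0.013,-0.02,0,0,0.013,-0.08,0,0,0.02,-0.1,0,0])

```text
time: 18.73
tool_pos: [0.5598, 0.11, 0.0123]
tcp_rot: [-0.597, 3.082, -0.002]
wrist_force: [-0.1, -0.7, -0.4]
width: -0.003
grip_force: 0.0
```

```bash
python3 -c "
from h import *
st();p=shot('top')
for x in(-.056,-.053,-.05):
  for a in (-.03,.01):
    r=platefit(p,[*(O+E_*x),A0+a]);print(loc(r[0]).round(4),round(r[0][2]-A0,4),(r[1]*1e3).round(2))"
```

```text
t 18.73 tool local [-0.1287 -0.0502] z 0.0123 tool-x yaw rel -e -0.0010 F local [-0.4 -0.6 -0.4]
[-0.0527  0.0048] -0.0549 [ 0.01 -0.01  0.3   0.3 ]
[-0.0532  0.0047] -0.0502 [ 0.01 -0.01  0.29  0.29]
[-0.053   0.0048] -0.0523 [ 0.01 -0.01  0.29  0.29]
[-0.053   0.0046] -0.045 [ 0.01 -0.01  0.34  0.34]
[-0.053   0.0047] -0.0476 [ 0.01 -0.01  0.42  0.42]
[-0.053   0.0047] -0.0482 [ 0.01 -0.01  0.3   0.3 ]
```

Call:
step_arm(series=[-0.008,0,0,0,-0.012,0,0,0,-0.015,0,0,0,-0.018,0,0,0,-0.02,0,0,0,-0.02,0,0,0])

```text
time: 19.52
tool_pos: [0.571, 0.1187, 0.0107]
tcp_rot: [0.601, -3.072, 0.003]
wrist_force: [-11.9, -8.5, 10.5]
width: 0.002
grip_force: 6.8
```

```bash
python3 -c "
from h import *
st();p=shot('top')
for a in (-.03,.01):
    r=platefit(p,[*(O+E_*-.05),A0+a]);print(loc(r[0]).round(4),round(r[0][2]-A0,4),(r[1]*1e3).round(2))"
```

```text
t 19.52 tool local [-0.115  -0.0464] z 0.0107 tool-x yaw rel -e 0.0027 F local [-14.2  -3.4  10.5]
[-0.0398 -0.0042] -0.2496 [-0.01  0.01  0.86  0.86]
[-0.0402 -0.0029] -0.2295 [-0.    0.    0.03  0.03]
```

Call:
step_arm(series=[-0.002,0,0,0,-0.003,0,0,0,-0.003,0,0,0])

```text
time: 19.95
tool_pos: [0.5741, 0.1194, 0.0106]
tcp_rot: [0.602, -3.073, 0.004]
wrist_force: [-10.5, -10.3, 8.9]
width: 0.0
grip_force: 6.6
```

```bash
python3 -c "
from h import *
st()"
```

```text
t 19.95 tool local [-0.1119 -0.0468] z 0.0106 tool-x yaw rel -e 0.0027 F local [-13.6  -5.6   8.9]
```

Call:
step_arm(series=[0.012,0.02,0,0,0.012,0.08,0,0,0.012,0.099,0,0,0.012,0.099,0,0])

```text
time: 20.45
tool_pos: [0.5299, 0.2103, 0.0117]
tcp_rot: [-0.606, 3.082, 0.0]
wrist_force: [-0.4, -0.3, -0.5]
width: -0.001
grip_force: 0.0
```

```bash
python3 -c "
from h import *
st();p=shot('top')
for a in (-.03,0.,.03):
    r=platefit(p,[*(O+E_*-.052),A0+a]);print(loc(r[0]).round(4),round(r[0][2]-A0,4),(r[1]*1e3).round(2))
p=shot('side');cv2.imwrite('pics/e.png',np.hstack([cv2.resize(p['image'][165:240,280:380,::-1],(800,600),interpolation=cv2.INTER_CUBIC)]))"
```

```text
t 20.45 tool local [-0.1188  0.054 ] z 0.0117 tool-x yaw rel -e 0.0042 F local [-0.4 -0.1 -0.5]
[-0.0512  0.001 ] 0.0236 [-0.05  0.05 -2.07 -2.07]
[-0.051   0.0007] 0.0189 [-0.05  0.05 -2.41 -2.41]
[-0.0514 -0.0002] 0.021 [-0.05  0.05 -2.75 -2.75]
```

View pics/e.png

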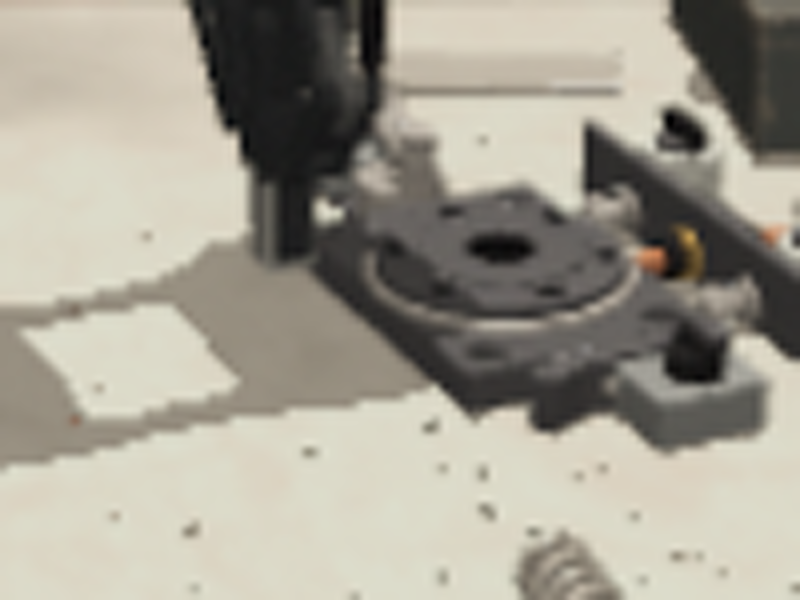

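The side view shows the plate front a few mm short of the pin at (650,258) and the bolts at (610,205) and (735,295). The fingers stand clear behind the rear left corner. The arm is soft, at about 3 N/mm, so I continue by feel.

Call:
step_arm(series=[-0.006,0,0,0,-0.009,0,0,0,-0.011,0,0,0,-0.013,0,0,0,-0.014,0,0,0,-0.014,0,0,0])

```text
time: 21.3
tool_pos: [0.5378, 0.2109, 0.0104]
tcp_rot: [0.595, -3.071, 0.002]
wrist_force: [-16.3, -4.0, 12.8]
width: -0.001
grip_force: 7.9
```

```bash
python3 -c "
from h import *
st()"
```

```text
t 21.30 tool local [-0.1113  0.0516] z 0.0104 tool-x yaw rel -e -0.0014 F local [-16.6   2.3  12.8]
```

Call:
step_arm(series=[-0.001,0,0,0,-0.002,0,0,0,-0.002,0,0,0])

```text
time: 21.68
tool_pos: [0.5391, 0.2118, 0.0103]
tcp_rot: [0.594, -3.07, 0.002]
wrist_force: [-15.4, -2.4, 11.2]
width: -0.002
grip_force: 7.7
```

```bash
python3 -c "
from h import *
st()"
```

```text
t 21.68 tool local [-0.1097  0.0519] z 0.0103 tool-x yaw rel -e -0.0016 F local [-15.2   3.5  11.2]
```

Call:
step_arm(series=[0.014,-0.02,0,0,0.014,-0.08,0,0,0.014,-0.1,0,0,0.008,-0.1,0,0,0.005,-0.1,0,0,0.003,-0.1,0,0,0.001,-0.1,0,0,0.001,-0.1,0,0])

```text
time: 22.68
tool_pos: [0.5782, 0.1194, 0.0105]
tcp_rot: [0.6, -3.075, 0.004]
wrist_force: [-8.6, -9.0, 6.1]
width: 0.003
grip_force: 5.4
```

```bash
python3 -c "
from h import *
st()"
```

```text
t 22.68 tool local [-0.1081 -0.0484] z 0.0105 tool-x yaw rel -e 0.0018 F local [-11.3  -5.1   6.1]
```

Call:
step_arm(series=[-0.001,0,0,0,-0.002,0,0,0,-0.002,0,0,0])

```text
time: 23.05
tool_pos: [0.5794, 0.12, 0.0104]
tcp_rot: [0.6, -3.073, 0.004]
wrist_force: [-8.5, -10.7, 6.3]
width: -0.004
grip_force: 6.0
```

```bash
python3 -c "
from h import *
st()"
```

```text
t 23.05 tool local [-0.1067 -0.0483] z 0.0104 tool-x yaw rel -e 0.0018 F local [-11.9  -6.7   6.3]
```

Call:
step_arm(series=[0.013,0.02,0,0,0.013,0.08,0,0,0.013,0.101,0,0,0.008,0.101,0,0,0.005,0.101,0,0,0.003,0.101,0,0,0.001,0.101,0,0,0,0.101,0,0])

```text
time: 24.05
tool_pos: [0.5403, 0.2131, 0.0104]
tcp_rot: [0.595, -3.071, 0.002]
wrist_force: [-17.4, -2.8, 13.7]
width: -0.002
grip_force: 8.4
```

Call:
step_arm(series=[0,0,0,0])

```text
time: 24.18
tool_pos: [0.5404, 0.2131, 0.0103]
tcp_rot: [0.595, -3.071, 0.002]
wrist_force: [-15.8, -1.9, 11.6]
width: 0.002
grip_force: 7.5
```

```bash
python3 -c "
from h import *
st()"
```

```text
t 24.18 tool local [-0.1081  0.0526] z 0.0103 tool-x yaw rel -e -0.0014 F local [-15.3   4.2  11.6]
```

Call:
step_arm(series=[-0.001,0,0,0,-0.002,0,0,0,-0.002,0,0,0])

```text
time: 24.55
tool_pos: [0.5408, 0.2133, 0.0102]
tcp_rot: [0.594, -3.068, 0.003]
wrist_force: [-18.3, -3.8, 14.4]
width: 0.002
grip_force: 9.3
```

```bash
python3 -c "
from h import *
st()"
```

```text
t 24.55 tool local [-0.1076  0.0527] z 0.0102 tool-x yaw rel -e -0.0014 F local [-18.4   3.3  14.4]
```

Call:
step_arm(series=[-0.001,0,0,0,-0.002,0,0,0,-0.002,0,0,0])

```text
time: 24.92
tool_pos: [0.5417, 0.2139, 0.01]
tcp_rot: [0.594, -3.066, 0.003]
wrist_force: [-20.5, -2.9, 15.8]
width: 0.002
grip_force: 10.3
```

```bash
python3 -c "
from h import *
st()"
```

```text
t 24.93 tool local [-0.1065  0.0529] z 0.0100 tool-x yaw rel -e -0.0016 F local [-20.1   5.   15.8]
```

Call:
step_arm(series=[0.017,-0.02,0,0,0.017,-0.08,0,0,0.017,-0.101,0,0,0.01,-0.101,0,0,0.006,-0.101,0,0,0.004,-0.101,0,0,0.003,-0.101,0,0,0.003,-0.101,0,0])

```text
time: 25.92
tool_pos: [0.5797, 0.1204, 0.0104]
tcp_rot: [0.601, -3.072, 0.005]
wrist_force: [-10.8, -10.9, 9.0]
width: 0.003
grip_force: 7.2
```

```bash
python3 -c "
from h import *
st()"
```

```text
t 25.93 tool local [-0.1064 -0.048 ] z 0.0104 tool-x yaw rel -e 0.0024 F local [-14.1  -6.1   9. ]
```

Call:
step_arm(series=[-0.001,0,0,0,-0.002,0,0,0,-0.002,0,0,0])

```text
time: 26.3
tool_pos: [0.58, 0.1205, 0.0104]
tcp_rot: [0.601, -3.068, 0.005]
wrist_force: [-15.0, -12.5, 13.0]
width: -0.002
grip_force: 9.4
```

```bash
python3 -c "
from h import *
st()"
```

```text
t 26.30 tool local [-0.1061 -0.048 ] z 0.0104 tool-x yaw rel -e 0.0025 F local [-18.6  -6.   13. ]
```

Call:
step_arm(series=[-0.001,0,0,0,-0.0015,0,0,0,-0.0015,0,0,0])

```text
time: 26.68
tool_pos: [0.58, 0.1206, 0.0104]
tcp_rot: [0.6, -3.065, 0.006]
wrist_force: [-18.5, -14.6, 17.5]
width: 0.004
grip_force: 11.4
```

```bash
python3 -c "
from h import *
st()"
```

```text
t 26.68 tool local [-0.106 -0.048] z 0.0104 tool-x yaw rel -e 0.0027 F local [-22.6  -6.6  17.5]
```

Call:
step_arm(series=[0.018,0.02,0,0,0.018,0.08,0,0,0.018,0.101,0,0,0.01,0.101,0,0,0.006,0.101,0,0,0.004,0.101,0,0,0.002,0.101,0,0,0.002,0.101,0,0])

```text
time: 27.68
tool_pos: [0.5419, 0.2143, 0.0101]
tcp_rot: [0.595, -3.069, 0.002]
wrist_force: [-17.3, -2.7, 12.9]
width: 0.001
grip_force: 8.5
```

```bash
python3 -c "
from h import *
st()"
```

```text
t 27.68 tool local [-0.1062  0.0532] z 0.0101 tool-x yaw rel -e -0.0008 F local [-17.1   4.   12.9]
```

Call:
step_arm(series=[-0.001,0,0,0,-0.002,0,0,0,-0.002,0,0,0])

```text
time: 28.05
tool_pos: [0.542, 0.2143, 0.0101]
tcp_rot: [0.594, -3.065, 0.003]
wrist_force: [-22.2, -4.8, 17.9]
width: 0.0
grip_force: 11.0
```

```bash
python3 -c "
from h import *
st()"
```

```text
t 28.05 tool local [-0.1061  0.0532] z 0.0101 tool-x yaw rel -e -0.0008 F local [-22.4   3.9  17.9]
```

Both sides now stop dead at tool x = −0.106 and the force climbs to about 22 N, so the plate is square on both bolts. Next I back off, rise, and turn toward the lever so the fingers straddle the grip.

Call:
step_arm(series=[0.03,0,0,0,0.03,0,-0.05,0.15,0.03,0.03,-0.1,0.33,0,0.06,-0.1,0.51,-0.03,0.09,-0.1,0.69,-0.05,0.104,-0.1,0.87,-0.066,0.104,-0.1,1.05,-0.066,0.104,-0.1,1.23])

```text
time: 29.05
tool_pos: [0.5749, 0.3386, 0.1116]
tcp_rot: [1.298, 2.859, 0.002]
wrist_force: [0.0, 0.2, 0.2]
width: -0.002
grip_force: 0.0
```

Call:
step_arm(series=[0,0,0,0.18,0,0,0,0.36,0,0,0,0.54,0,0,0,0.57], gripper=0.4)

```text
time: 29.55
tool_pos: [0.5736, 0.3378, 0.1115]
tcp_rot: [2.043, 2.386, 0.001]
wrist_force: [0.5, 0.8, -0.3]
width: 0.402
grip_force: 0.0
```

```bash
python3 -c "
from h import *
st();p=shot('top');s=shot('side')
for y0 in(0,):
  for x in(-.045,-.048): r=platefit(p,[*(O+E_*x),A0]);print(loc(r[0]).round(4),round(r[0][2]-A0,4),(r[1]*1e3).round(2))
for q in(p,s): print([(np.round(a['point'],1),round(a['score'],2)) for a in viewer.spot_point(q,'lever_grip')[:2]])
a=cv2.resize(p['image'][140:240,180:300,::-1],(480,400));b=cv2.resize(s['image'][130:230,270:350,::-1],(320,400))
cv2.imwrite('pics/f.png',np.hstack([a,b]))"
```

```text
t 29.55 tool local [-0.0305  0.1558] z 0.1115 tool-x yaw rel -e -1.8005 F local [ 0.8  0.6 -0.3]
[-0.0444  0.0062] -0.0054 [ 0.01 -0.01  0.41  0.41]
[-0.0443  0.0059] 0.0006 [ 0.01 -0.01  0.42  0.42]
[(array([199.8, 200.4]), 0.51)]
[(array([325.2, 168.6]), 0.66)]
```

View pics/f.png

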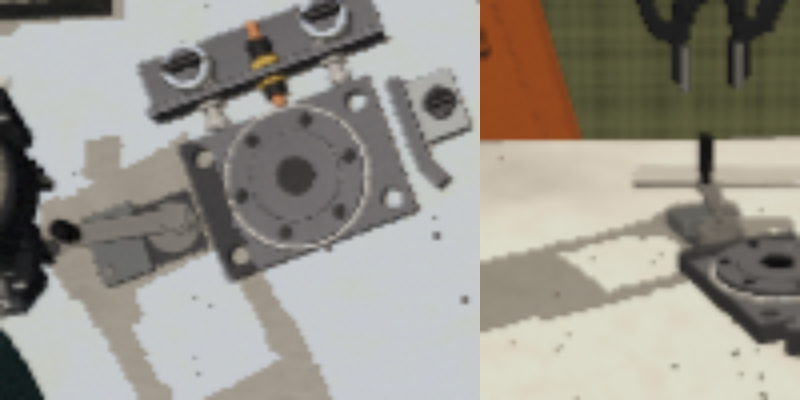

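The plate sits on both bolts, parallel to the bar, with a gap of about 7 mm to the fence. In the side crop the open fingers at (685,90) and (737,85) straddle the grip at (707,150). I go down around it and close loosely.

Call:
step_arm(series=[0,0,0.04,0,0,0,0.0735,0,0,0,0.0735,0])

```text
time: 30.12
tool_pos: [0.5695, 0.3369, 0.0345]
tcp_rot: [-2.04, -2.386, 0.011]
wrist_force: [-1.0, 0.2, -0.3]
width: 0.402
grip_force: 0.0
```

Call:
step_arm(series=[0,0,0,0,0,0,0,0,0,0,0,0,0,0,0,0], gripper=0.22, newtons=20)

```text
time: 30.62
tool_pos: [0.5729, 0.3388, 0.0391]
tcp_rot: [2.042, 2.386, 0.002]
wrist_force: [0.7, -0.7, 0.0]
width: 0.217
grip_force: 0.0
```

Call:
step_arm(series=[-0.001,-0.0105,0,-0.15,-0.003,-0.0207,0,-0.3,-0.007,-0.0305,0,-0.45,-0.012,-0.0395,0,-0.6,-0.012,-0.0395,0,-0.6])

```text
time: 31.25
tool_pos: [0.5349, 0.3204, 0.0384]
tcp_rot: [1.249, 2.883, 0.0]
wrist_force: [-0.1, 0.3, 0.4]
width: 0.219
grip_force: 0.0
```

```bash
cat >> h.py <<'E'
def lev():
    s=monitor.read_state();R=cv2.Rodrigues(np.array(s['tcp_rot']))[0]
    d=loc(s['tool_pos'])-np.array([-.048,.0893]);f=R.T@np.array(s['wrist_force'])
    print('t %.2f r %.4f tool q %.3f'%(s['time'],np.hypot(*d),np.arctan2(d[1],d[0])%6.283-1.047),'yaw q %.3f'%((np.arctan2(R[1,0],R[0,0])-A0)%6.283-1.047),'tool F',f.round(1),'w %.3f g %.1f'%(s['width'],s['grip_force']))
E
python3 -c "
from h import *
lev()"
```

```text
t 31.25 r 0.0695 tool q 0.892 yaw q 0.893 tool F [ 0.3  0.1 -0.4] w 0.219 g 0.0
```

Call:
step_arm(series=[-0.0005,-0.0084,0,-0.12,-0.002,-0.0166,0,-0.24,-0.0045,-0.0247,0,-0.36,-0.008,-0.0323,0,-0.48,-0.008,-0.0323,0,-0.48])

```text
time: 31.88
tool_pos: [0.5184, 0.2932, 0.0387]
tcp_rot: [0.53, 3.094, 0.003]
wrist_force: [2.8, 2.1, -0.5]
width: 0.219
grip_force: 1.2
```

```bash
python3 -c "
from h import *
lev();p=shot('top')
r=platefit(p,[*(O+E_*-.0445+N_*.004),A0]);print(loc(r[0]).round(4),round(r[0][2]-A0,4),(r[1]*1e3).round(2))"
```

```text
t 31.88 r 0.0682 tool q 1.357 yaw q 1.371 tool F [-1.9  2.9  0.5] w 0.219 g 1.2
[-0.0436  0.0035] -0.0225 [ 0.01 -0.01  0.4   0.4 ]
```

Call:
step_arm(series=[0,-0.0056,0,-0.08,0,-0.0112,0,-0.16,-0.001,-0.0166,0,-0.24,-0.002,-0.022,0,-0.32,-0.002,-0.022,0,-0.32])

```text
time: 32.55
tool_pos: [0.5135, 0.2724, 0.0391]
tcp_rot: [0.03, 3.138, 0.003]
wrist_force: [2.3, 3.8, 0.5]
width: 0.222
grip_force: 1.8
```

```bash
python3 -c "
from h import *
lev();p=shot('top')
for y in(.002,.004):
  r=platefit(p,[*(O+E_*-.0445+N_*y),A0]);print(loc(r[0]).round(4),round(r[0][2]-A0,4),(r[1]*1e3).round(2))"
```

```text
t 32.55 r 0.0689 tool q 1.670 yaw q 1.692 tool F [-2.2  3.9 -0.5] w 0.222 g 1.8
[-0.0429  0.0026] -0.0335 [ 0.   -0.    0.17  0.17]
[-0.0431  0.002 ] -0.0173 [ 0.   -0.    0.15  0.15]
```

```bash
cat >> h.py <<'E'
def holes(c=(-.0445,.002),yaw=0.):
    p=shot('top');g=p['image'].astype(float).mean(2);out={}
    for k,l in {'FL':(.036,.054),'FR':(.036,-.054),'RR':(-.036,-.054),'RL':(-.036,.054)}.items():
        l=np.array(l)+c+yaw*np.array([-l[1],l[0]]);u=proj(p,[*(O+E_*l[0]+N_*l[1]),.016])
        for r in(5,4,4):
            i,j=np.round(u).astype(int);Y,X=np.mgrid[j-r:j+r+1,i-r:i+r+1]
            w=g[Y,X]; m=(X-u[0])**2+(Y-u[1])**2<(r-.3)**2; w=np.clip(w-np.percentile(w[m],60),0,None)*m
            u=np.array([(w*X).sum(),(w*Y).sum()])/w.sum()
        out[k]=loc(atz(p,u,.016));print(k,out[k].round(4),'peak %.0f'%w.max())
    f=lambda a,b,ax:np.arctan2(*( (out[a]-out[b])@np.array(ax).T))
    print('yaw FL-FR %.4f RL-RR %.4f FR-RR %.4f FL-RL %.4f'%(-f('FL','FR',[[1,0],[0,1]]),-f('RL','RR',[[1,0],[0,1]]),f('FR','RR',[[0,1],[1,0]]),f('FL','RL',[[0,1],[1,0]])))
E
python3 -c "
from h import *
holes()"
```

```text
FL [-0.0092  0.0566] peak 90
FR [-0.0103 -0.0544] peak 89
RR [-0.082  -0.0535] peak 84
RL [-0.0801  0.0576] peak 50
yaw FL-FR -0.0104 RL-RR -0.0171 FR-RR -0.0127 FL-RL -0.0150
```

Call:
step_arm(series=[0,-0.0042,0,-0.06,0,-0.0084,0,-0.12,-0.001,-0.0125,0,-0.18,-0.001,-0.0125,0,-0.18])

```text
time: 33.15
tool_pos: [0.5135, 0.2597, 0.0389]
tcp_rot: [-0.255, 3.129, 0.002]
wrist_force: [2.0, 4.2, 2.0]
width: 0.222
grip_force: 2.0
```

```bash
python3 -c "
from h import *
lev();holes((-.0455,.001),-.01)"
```

```text
t 33.15 r 0.0695 tool q 1.854 yaw q 1.873 tool F [-2.6  3.8 -1.9] w 0.222 g 2.0
FL [-0.0094  0.0547] peak 88
FR [-0.0102 -0.0562] peak 77
RR [-0.0815 -0.0551] peak 77
RL [-0.0796  0.056 ] peak 97
yaw FL-FR -0.0073 RL-RR -0.0175 FR-RR -0.0153 FL-RL -0.0190
```

Call:
step_arm(series=[0,-0.0035,0,-0.05,0,-0.007,0,-0.1,0,-0.007,0,-0.1])

```text
time: 33.58
tool_pos: [0.5145, 0.2528, 0.0388]
tcp_rot: [-0.411, 3.113, 0.002]
wrist_force: [2.7, 4.8, 0.9]
width: 0.216
grip_force: 2.2
```

```bash
python3 -c "
from h import *
lev();holes((-.0455,-.001),-.01)"
```

```text
t 33.58 r 0.0699 tool q 1.953 yaw q 1.973 tool F [-3.8  3.9 -0.9] w 0.216 g 2.2
FL [-0.0093  0.0543] peak 89
FR [-0.0103 -0.0565] peak 82
RR [-0.0815 -0.0558] peak 72
RL [-0.0798  0.0554] peak 87
yaw FL-FR -0.0090 RL-RR -0.0154 FR-RR -0.0104 FL-RL -0.0156
```

Call:
step_arm(series=[0,-0.0035,0,-0.05,0,-0.007,0,-0.1,0,-0.007,0,-0.1])

```text
time: 34.0
tool_pos: [0.516, 0.2461, 0.0386]
tcp_rot: [-0.566, 3.089, 0.002]
wrist_force: [1.2, 5.0, 1.1]
width: 0.219
grip_force: 2.1
```

```bash
python3 -c "
from h import *
lev();holes((-.0455,-.001),-.01)"
```

```text
t 34.00 r 0.0704 tool q 2.052 yaw q 2.073 tool F [-2.9  4.3 -1.1] w 0.219 g 2.1
FL [-0.0093  0.0539] peak 86
FR [-0.0103 -0.0571] peak 85
RR [-0.0816 -0.0568] peak 84
RL [-0.0803  0.0545] peak 91
yaw FL-FR -0.0094 RL-RR -0.0117 FR-RR -0.0037 FL-RL -0.0078
```

Call:
step_arm(series=[0,-0.0035,0,-0.05,0,-0.007,0,-0.1,0,-0.007,0,-0.1])

```text
time: 34.42
tool_pos: [0.5182, 0.2395, 0.0384]
tcp_rot: [-0.72, 3.057, 0.002]
wrist_force: [1.1, 4.7, 0.7]
width: 0.221
grip_force: 2.0
```

```bash
python3 -c "
from h import *
lev();holes((-.0455,-.001),-.01)"
```

```text
t 34.42 r 0.0709 tool q 2.149 yaw q 2.173 tool F [-3.1  3.7 -0.7] w 0.221 g 2.0
FL [-0.0093  0.0532] peak 83
FR [-0.0101 -0.0575] peak 82
RR [-0.0819 -0.0572] peak 83
RL [-0.0803  0.0538] peak 88
yaw FL-FR -0.0079 RL-RR -0.0136 FR-RR -0.0045 FL-RL -0.0096
```

Call:
step_arm(series=[0,-0.0035,0,-0.05,0,-0.007,0,-0.1,0,-0.007,0,-0.1])

```text
time: 34.85
tool_pos: [0.521, 0.2332, 0.0383]
tcp_rot: [0.872, -3.018, -0.002]
wrist_force: [0.6, 4.4, 1.6]
width: 0.219
grip_force: 2.1
```

```bash
python3 -c "
from h import *
lev();holes((-.0455,-.002),-.01)"
```

```text
t 34.85 r 0.0714 tool q 2.246 yaw q 2.273 tool F [-2.9  3.4 -1.6] w 0.219 g 2.1
FL [-0.0092  0.0526] peak 80
FR [-0.0103 -0.0578] peak 82
RR [-0.0815 -0.0577] peak 70
RL [-0.0793  0.0535] peak 97
yaw FL-FR -0.0099 RL-RR -0.0194 FR-RR -0.0024 FL-RL -0.0123
```

Call:
step_arm(series=[-0.001,-0.0035,0,-0.05,-0.001,-0.007,0,-0.1,-0.001,-0.007,0,-0.1])

```text
time: 35.28
tool_pos: [0.5237, 0.2292, 0.0382]
tcp_rot: [1.02, -2.969, -0.007]
wrist_force: [-3.6, 12.0, 3.1]
width: 0.218
grip_force: 5.8
```

```bash
python3 -c "
from h import *
lev();holes((-.0455,-.002),-.01)"
```

```text
t 35.27 r 0.0712 tool q 2.314 yaw q 2.372 tool F [-4.5 11.7 -3. ] w 0.218 g 5.8
FL [-0.0092  0.0526] peak 80
FR [-0.0103 -0.0578] peak 80
RR [-0.0813 -0.0578] peak 67
RL [-0.0752  0.0509] peak 88
yaw FL-FR -0.0102 RL-RR -0.0560 FR-RR -0.0004 FL-RL 0.0266
```

The force climbed at once to about 11 N, so the cam is tight. I unload, open and lift, then check the plate with the arm clear.

Call:
step_arm(series=[0,0.003,0,0,0,0.006,0,0])

```text
time: 35.58
tool_pos: [0.5208, 0.2311, 0.0375]
tcp_rot: [1.023, -2.967, 0.001]
wrist_force: [-0.1, -0.1, 0.4]
width: 0.218
grip_force: 0.0
```

Call:
step_arm(series=[0,0,0,0,0,0,0,0,0,0,-0.03,0,0,0,-0.08,0,0.05,0,-0.11,0,0.11,0,-0.11,0,0.17,0,-0.11,0,0.17,0,-0.11,0], gripper=0.4)

```text
time: 36.58
tool_pos: [0.3835, 0.1243, 0.1463]
tcp_rot: [1.02, -2.967, 0.0]
wrist_force: [0.8, 0.2, -0.0]
width: 0.399
grip_force: 0.0
```

```bash
python3 -c "
from h import *
import h
lev();holes((-.0455,-.002),0)
p=shot('top')
for y in(-.002,-.001):
  r=platefit(p,[*(O+E_*-.0445+N_*y),A0]);print(loc(r[0]).round(4),round(r[0][2]-A0,4),(r[1]*1e3).round(2))
print([(a['point'],a['score']) for a in viewer.spot_point(p,'lever_grip')[:1]])
# reference: home picture before clamping
f=cv2.imread('pics/f.png')[:,:480];p=dict(p);im=p['image'].copy();im[140:240,180:300]=cv2.resize(f,(120,100),interpolation=cv2.INTER_AREA)[:,:,::-1];p['image']=im
h.shot=lambda n:p
print('home ref');holes((-.0455,.005),0)
r=platefit(p,[*(O+E_*-.0445+N_*.005),A0]);print(loc(r[0]).round(4),round(r[0][2]-A0,4),(r[1]*1e3).round(2))
"
```

```text
t 36.58 r 0.2463 tool q 2.341 yaw q 2.372 tool F [-0.7 -0.3  0. ] w 0.399 g 0.0
FL [-0.0099  0.0525] peak 76
FR [-0.0103 -0.0579] peak 85
RR [-0.0814 -0.0581] peak 76
RL [-0.0813  0.0534] peak 85
yaw FL-FR -0.0038 RL-RR -0.0000 FR-RR 0.0033 FL-RL -0.0122
[-0.0439  0.    ] -0.0048 [-0.03  0.03 -1.8  -1.8 ]
[-0.0439  0.001 ] 0.0056 [-0.09  0.09 -2.96 -2.96]
[([234.0, 218.7], 0.71)]
home ref
FL [-0.01    0.0608] peak 37
FR [-0.0105 -0.0498] peak 80
RR [-0.0823 -0.0501] peak 68
RL [-0.0818  0.0612] peak 41
yaw FL-FR -0.0048 RL-RR -0.0041 FR-RR 0.0046 FL-RL -0.0052
[-0.0442  0.0061] -0.0003 [ 0.   -0.    0.38  0.38]
```

```bash
python3 -c "
from workcell import job
print(job.finish_job())"
```

```text
the job is handed in; nothing more can be done
None
```

The plate is square and home on both stop bolts, the cam holds it tight against the fence, and the job is handed in; no verdict came back. At the lever grip the force reached about 12 N, above the 7–9 N target, before I let go.

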